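Lock the storage box with its bent pin

ROBOT

A 7-joint arm with a two-finger parallel gripper is mounted at the origin on a cart in front of the work surface, level with it; the furniture and walls round the work are solid. World frame = base frame: x ahead of the robot, y to its left, z up, the work surface at z = 0. Lengths are in m, angles in rad, forces in N, time in s.
With the tool pointing down it reaches from about 0.425 to 0.875 m from the base axis. Payload 4.7 kg.
Tool frame: the origin (TCP) lies at the very end of the fingers, on their centre line; the grasp point (between the pads) lies behind it (ctrl.tcp_to_grasp is the y of the grasp point in the tool frame, in m); y points along the fingers, x is the direction in which the jaws open and shut, and the axes are right-handed (so a half turn about y gives the same grasp; the last joint's range is limited). The gripper opens to 87 mm and grips with 3 to 60 N. Pads are 19 mm wide; open, the fingers measure 117 mm over their backs; the gripper's body (75 mm by 190 mm) begins 51 mm behind the grasp point.
Start: joints at [-1.203, 0.321, -0.07, 1.45, 0.023, 1.371, -0.057], TCP at [0.225, 0.61, 0.223] pointing down, gripper open.
Joint ranges: [-2.86, 2.86], [-0.3, 2.09], [-1.38, 1.24], [0.06, 2.45], [-1.56, 4.7], [0.09, 2.05], [-2.69, 2.69]. Speed limits (rad/s): [2.57, 2.57, 3.14, 3.14, 3.14, 3.14, 3.14].

INTERFACE

Orientations are given as a rotation vector (axis times angle).
In Python, from bench import ctrl, get_image, workorder gives the robot as it stands.
- The arm moves only by the tool drive_tool, never from a script. Its argument "increments" is text: rows parted by semicolons, each of 5 numbers parted by spaces: the shift along the tool's x, y, z in mm, then the turn about the tool's y in degrees, then the closure in counts, from 0 (fully open) to 255 (shut). In form: tx ty tz yaw fingers; .... A call has 1 to 20 rows; each row shifts and turns the commanded pose from where the row before left it, along the tool's axes as they then stand; what a row does not reach is not made up. A row lasts 1/8 s, in which the tool goes at most 62.5 mm and 10.7 degrees, less where a joint would pass 70% of its speed; a pose out of reach is approached as far as the arm can. A call is refused whole if a number of a shift passes 62.5 or a number of a turn 10.7, either way. A call with a gripper value outside its range is refused whole. The fingers move at their own pace and stop on an object; "squeeze" is the grip in N (left out, the last holds). Time passes only in rows, so rows that do not move let the fingers close. It gives the time, the measured TCP pose, the force and the opening at its end, in the units of the state.
- ctrl.get_state(): the state, without advancing time (a new reading comes with each control period).
- get_image(name): name is "side" or "top"; returns a dict with "img" (384x512x3 uint8, red, green, blue), "mtx" (3x3 intrinsics, pixels), "camera_from_world" (4x4, takes a point from world to camera coordinates). Camera axes: x right, y up, looking along -z (the intrinsics and any distortion apply to the point x, -y, -z); pixel columns grow to the right and rows downward; lengths in m; the calibration is good to about 2 mm. A picture is of the moment at which its call begins. There is no depth.
- workorder.close_job(): hands the job in, once; it reports no verdict.
The state is a dict: "time": time; "joint_positions": joint angles; "qd": joint speeds; "joint_torque": joint torques, N m; "position": TCP position; "tool_rot": TCP orientation; "ft_force": force on the tool from outside, world axes, zero at the start; "torque": the same for the moment, N m; "grip_width": opening from 0.0 (shut) to 1.0 (fully open).
Only numpy, scipy, OpenCV 4.12 (cv2) and the standard library are available. Lean on these libraries where they do the work, as an engineer would, in place of code of your own. Each camera call takes 0.05 s, during which the arm holds its last target.

TASK

The white storage box has its wooden lid on, and a small upright steel ring stands up through the lid. Lock it: thread the curved steel bar of the red-handled bent pin through the ring, entering from the robot's side, and bring it round along its own arc until its dark collar presses firmly against the ring (a push of about 8 N), feeling for the stop and never forcing it. Leave the pin there, standing flat on the lid and released, with the collar still at the ring, and do not disturb the things around.

Things in the scene. Friction and masses are not known exactly. Their poses are not given: they have to be found in the camera images.
- storage_box: White box, fixed, with a light wooden lid 174 x 174 mm, lid top 70 mm above the worktop. Origin: centre of its underside, on the worktop; z up, x away from the robot at yaw 0. A round wooden knob, 28 mm wide and 20 mm high, stands at the middle of the lid.
- ring_slot (a point): Middle of the ring's slot, 12 mm above the lid top, at x = 0, y = -60 mm of the box (its axes). The upright steel ring (25 mm over all, wire 6 mm, 13 mm clear hole, hole facing along x, centre 12 mm above the lid) is clamped in the slot: its centre is at x = -9 to +9 mm from this point, not measured, different each time. It does not give way ('ring', centre 'ring_eye').
- pin_grip (a point): Middle of the red handle of the loose bent pin, 48 mm above the underside of its foot. Axes are the pin's, z up. The handle is an upright slab, 32 mm along x, 14 mm along y, its top 70 mm above the foot's underside, on a round foot 36 mm across; pinch it across y. Pin mass about 0.1 to 0.17 kg.
- pin_tip (a point): Rounded end (6 mm) of the pin's steel bar. The bar, 8 mm thick, its middle 12 mm above the foot's underside, leaves the handle in +y and runs counter-clockwise seen from above, in a level arc of radius 60 mm about x = -60 mm, y = 0 of the pin's frame: handle middle = 0 deg, this tip = 104 deg. Same axes.
- pin_seat (a point): Point on the middle of the bar at 32.7 deg of its arc, just ahead of the dark steel collar (17 mm across, far face at 30 deg). It lies at the ring's centre when the pin is fully home; the arc's centre is then over the lid's knob, but for the ring's unknown shift along x. Same axes.
- tuna_tin: Flat tin, 86 mm across, 40 mm high, standing; origin at the centre of its underside. Leave alone.
- spice_jar: Small spice jar, black lid, 45 mm across, 105 mm high; origin at its underside. Leave alone.
- garlic: White garlic bulb, 60 mm across, 58 mm high; origin at its underside. Leave alone.

How it is judged:
On the way, in this order (a step that is already met when the one before it is completed fails the run):
1. the tip of the bar has passed through the ring (x of pin_tip in the frame of storage_box above 0.015 m and distance between pin_tip and ring_slot below 0.035 m and y of pin_tip in the frame of storage_box below -0.042 m and z of pin_tip in the frame of storage_box below 0.092 m), for 0.05 s.
2. the collar is pressed against the ring with at least 4 N (distance between pin_seat and ring_eye below 0.005 m and contact force between pin and ring above 4 N), for 0.2 s.
At the end, for the whole second after the job is handed in: The pin's bar passes through the ring with the point just ahead of the collar within 5 mm of the ring's centre, the pin stands flat on the lid (tilt under 0.06 rad, foot within 5 mm of the lid), at rest and released (distance between pin_seat and ring_eye below 0.005 m and angle between pin_grip's own z axis and vertical below 0.06 rad and z of pin_grip in the frame of storage_box below 0.123 m and linear speed of pin below 0.01 m/s and contact force between pin and the fingers below 0.1 N); the robot touches nothing.
It fails at once if the pin is forced: more than 16 N between the pin and the ring (contact force between pin and ring above 16 N).
It fails at once if the pin or the robot bears on the box or ring with more than 25 N (contact force between any of pin, the arm, the fingers and storage_box above 25 N).
It fails at once if a bystander is moved by more than 20 mm (distance of any of tuna_tin, spice_jar, garlic from where it was at the start of the episode above 0.02 m).
It also fails if it takes over 61 s, if anything falls off the work surface, if the arm or the gripper's body presses on something with over 40 N, if the wrist force passes 120 N, or if a joint passes its speed limit or range.

## Working session

There is one attempt and no reset: what is moved stays moved. The work goes in short steps, Python scripts to look and compute and a tool call to move; the robot and the scene stay as the last step left them, time stands still between calls to the robot, and variables do not carry over. Pictures are saved under pics/ and viewed, and the job is handed in when it is done.

Besides the shell and the picture viewer there is one more tool, called after "Emit:" by a JSON object that holds its "method" and its "body", one argument or row to a line. drive_tool: Moves the arm, as the interface text tells. Its arguments: {"type":"object","properties":{"increments":{"type":"string"},"squeeze":{"type":"number"}},"required":["increments"]}

```bash
ls; mkdir -p pics; cat > h.py <<'E'
import numpy as np,cv2
from bench import ctrl,get_image,workorder
def snap(n,name):
    d=get_image(n); np.savez(f'pics/{name}.npz',**d); cv2.imwrite(f'pics/{name}.png',d['img'][:,:,::-1]); return d
def ray(d,u,v):
    K=d['mtx'];T=d['camera_from_world']
    p=np.linalg.solve(K,[u,v,1.]);c=np.array([p[0],-p[1],-p[2]])
    R=T[:3,:3]; return -R.T@T[:3,3],R.T@c
def onz(d,u,v,z):
    o,r=ray(d,u,v);return o+r*(z-o[2])/r[2]
def proj(d,P):
    P=np.atleast_2d(P);T=d['camera_from_world'];c=P@T[:3,:3].T+T[:3,3]
    q=(c*[1,-1,-1])@d['mtx'].T;return q[:,:2]/q[:,2:]
def tri(a,b):
    (o1,r1),(o2,r2)=a,b
    r1=r1/np.linalg.norm(r1);r2=r2/np.linalg.norm(r2)
    s=np.linalg.lstsq(np.c_[r1,-r2],o2-o1,rcond=None)[0]
    p,q=o1+s[0]*r1,o2+s[1]*r2;return (p+q)/2,np.linalg.norm(p-q)
def crop(name,x0,y0,x1,y1,k,out):
    i=cv2.imread(f'pics/{name}.png')[y0:y1,x0:x1];cv2.imwrite(f'pics/{out}.png',cv2.resize(i,None,fx=k,fy=k,interpolation=cv2.INTER_CUBIC))
def load(name): return dict(np.load(f'pics/{name}.npz'))
E
python3 - <<'E'
from h import *
for n in('side','top'):
    d=snap(n,n+'0');print(d['mtx'],d['camera_from_world'])
print(ctrl.get_state(),ctrl.tcp_to_grasp,[a for a in dir(ctrl) if a[0]!='_'])
E
```

```text
pics
[[355.15287359   0.         255.03880452]
 [  0.         355.15287359 190.3842856 ]
 [  0.           0.           1.        ]] [[-0.97204798 -0.23434701  0.01428964  0.42379045]
 [ 0.14001963 -0.52978084  0.83649672 -0.23840558]
 [-0.18846013  0.81511578  0.54778558 -0.59678505]
 [ 0.          0.          0.          1.        ]]
[[485.65002722   0.         257.3859255 ]
 [  0.         485.65002722 186.64646472]
 [  0.           0.           1.        ]] [[ 0.00456126 -0.99994826  0.00909207 -0.25914693]
 [ 0.99785791  0.0051447   0.06521594 -0.50572346]
 [-0.06525934  0.00877513  0.99782975 -1.41857766]
 [ 0.          0.          0.          1.        ]]
{'time': 0.1, 'joint_positions': array([-1.20291106,  0.32171576, -0.07006754,  1.45153414,  0.022558  ,
        1.37076022, -0.05691032]), 'qd': array([ 0.00060343, -0.00096414,  0.00039514, -0.00182666,  0.00113641,
        0.0018669 , -0.00142985]), 'joint_torque': array([ 5.99714190e-05, -4.92570198e+01, -4.05913582e-01, -3.13401389e+01,
       -6.43122476e-02,  3.94118449e-02,  5.97214898e-05]), 'position': array([0.22506995, 0.60928601, 0.22160169]), 'tool_rot': array([-1.35705813, -0.94380777,  0.94596742]), 'ft_force': array([ 0.51813661,  0.59683031, -0.43359998]), 'torque': array([ 0.02917568,  0.00021495, -0.00362047]), 'grip_width': 1.0010945790251073} -0.0187 ['MotionError', 'get_state', 'tcp_to_grasp']
```

View pics/side0.png

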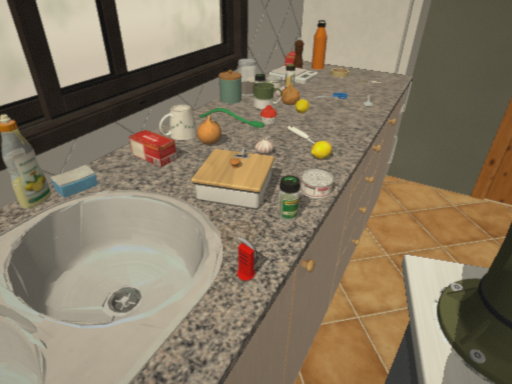

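View pics/top0.png

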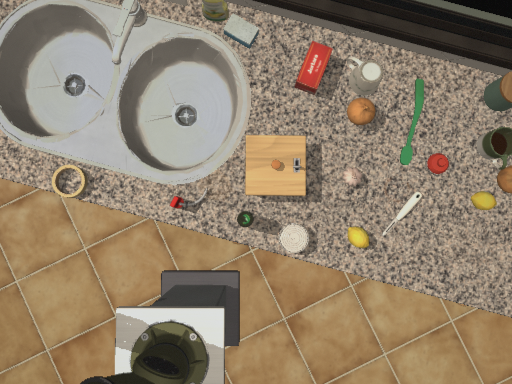

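```bash
python3 - <<'E'
from h import *
crop('top0',150,120,320,260,4.7,'c1')
crop('side0',185,130,345,290,3.7,'c2')
E
```

```text
(no output)
```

View pics/c1.png

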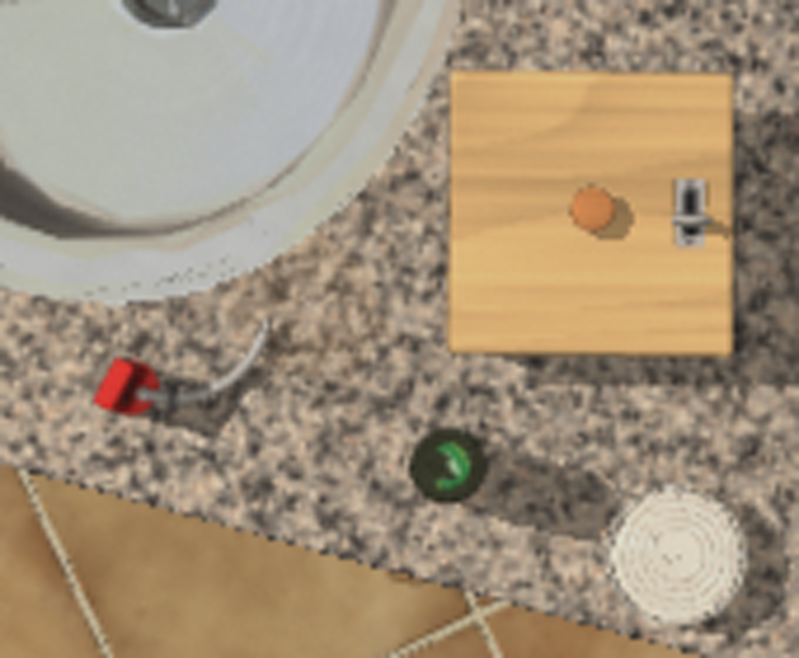

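View pics/c2.png

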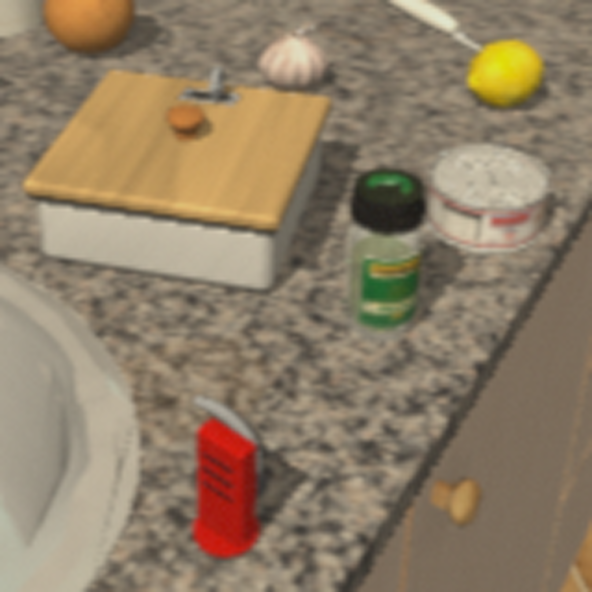

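```bash
python3 - <<'E'
from h import *
from scipy.optimize import least_squares as LS
t=load('top0');s=load('side0')
C=lambda l:np.array(l)/4.7+[150,120]
S=lambda l:np.array(l)/3.7+[185,130]
for p in C([(450,71),(733,71),(733,354),(450,354)]): print('lid',onz(t,*p,.07))
for p,z in zip(C([(592,208),(690,180),(690,246),(690,212),(690,216),(690,218)]),[.09,.07,.07,.07,.095,.082]): print('k/slot/ring',z,onz(t,*p,z))
for p in S([(108,71),(330,97),(275,222),(28,190)]): print('lid side',onz(s,*p,.068))
print('ringtop tri',tri(ray(t,*C([690,217])) , ray(s,*S([216,68]))))
# bar circle fit
P=np.array([onz(t,*p,.012)[:2] for p in C([(170,397),(190,397),(210,391),(230,378),(245,361),(257,343),(266,322)])])
tip=P[-1]
r=LS(lambda q:np.hypot(*(P-q).T)-.06,P.mean(0)+[.06,.03]);print('arc c',r.x,r.fun*1e3)
a=np.arctan2(*(tip-r.x)[::-1]);print('tip ang',np.degrees(a),'yaw',np.degrees(a)-104)
for p in C([(112,366),]):pass
print('handle top corners',[onz(t,*p,.07)[:2] for p in C([(122,358),(152,366),(134,414),(96,404)])])
print('ht centre',np.mean([onz(t,*p,.07)[:2] for p in C([(122,358),(152,366),(134,414),(96,404)])],0))
for n,p,z in [('jar',(448,465),.105),('tin',(678,555),.04)]: print(n,onz(t,*C(p),z))
print(proj(s,[[.31,-.26,0]]))
E
```

```text
lid [ 0.65155152 -0.2221545   0.07      ]
lid [ 0.65261165 -0.39505144  0.07      ]
lid [ 0.47951003 -0.39471088  0.07      ]
lid [ 0.47865377 -0.22321343  0.07      ]
k/slot/ring 0.09 [ 0.56574156 -0.30809232  0.09      ]
k/slot/ring 0.07 [ 0.58545708 -0.36870616  0.07      ]
k/slot/ring 0.07 [ 0.54509611 -0.36867643  0.07      ]
k/slot/ring 0.07 [ 0.565869   -0.36869173  0.07      ]
k/slot/ring 0.095 [ 0.56070409 -0.36643393  0.095     ]
k/slot/ring 0.082 [ 0.56090579 -0.36760616  0.082     ]
lid side [ 0.64927682 -0.38992282  0.068     ]
lid side [ 0.47780296 -0.39240442  0.068     ]
lid side [ 0.47918683 -0.2176813   0.068     ]
lid side [ 0.64320025 -0.21368733  0.068     ]
ringtop tri (array([ 0.55909225, -0.36681801,  0.09354883]), np.float64(0.0023829089295315806))
arc c [ 0.51276818 -0.04662379] [-0.66327456  0.52934184  0.72548358  0.12637998 -0.87531814 -0.48664138
  0.65828336]
tip ang -101.1561409492274 yaw -205.1561409492274
handle top corners [array([ 0.47524331, -0.02496703]), array([ 0.4704936 , -0.04314996]), array([ 0.44144929, -0.03272353]), array([ 0.44737264, -0.0097242 ])]
ht centre [ 0.45863971 -0.02764118]
jar [ 0.41163671 -0.22296648  0.105     ]
tin [ 0.35692189 -0.36384969  0.04      ]
[[330.14796619 213.83477073]]
```

```bash
cat > fit.py <<'E'
from h import *
from scipy.optimize import minimize
def redmask(d):
    i=d['img'].astype(int);return (i[:,:,0]>110)&(i[:,:,1]<70)&(i[:,:,2]<70)
def M(q,z0,tilt=None):
    c,s=np.cos(q[2]),np.sin(q[2]);return lambda P:np.c_[P[:,0]*c-P[:,1]*s+q[0],P[:,0]*s+P[:,1]*c+q[1],P[:,2]+z0]
slab=np.array([[x,y,z] for x in(-.016,.016) for y in(-.007,.007) for z in(.0,.07)])
th=np.linspace(0,2*np.pi,40);foot=np.array([[.018*np.cos(a),.018*np.sin(a),z] for a in th for z in(0,.006)])
def arcp(degs): a=np.radians(degs);return np.c_[-.06+.06*np.cos(a),.06*np.sin(a),.012+0*a]
def sil(d,q,z0,k=8,box=None):
    x0,y0,x1,y1=box;m=np.zeros(((y1-y0)*k,(x1-x0)*k),np.uint8)
    for S in(slab,foot):
        p=(proj(d,M(q,z0)(S))+.5-[x0,y0])*k
        cv2.fillConvexPoly(m,cv2.convexHull(p.astype(np.float32)).astype(np.int32),255)
    return cv2.resize(m,(x1-x0,y1-y0),interpolation=cv2.INTER_AREA)/255.
def bx(d,q,z0):
    p=proj(d,M(q,z0)(np.r_[slab,foot]));a=p.min(0)-10;b=p.max(0)+10;return [int(v) for v in(*a,*b)]
def fit(ds,q0,z0,fixz=True):
    bs=[bx(d,q0,z0) for d in ds];ms=[redmask(d)[b[1]:b[3],b[0]:b[2]] for d,b in zip(ds,bs)]
    f=lambda q:sum(((sil(d,q*[1e-3,1e-3,np.pi/180],z0,box=b)-m)**2).sum() for d,b,m in zip(ds,bs,ms))
    best=None
    for dx in(-3,0,3):
        r=minimize(f,np.array(q0)*[1e3,1e3,180/np.pi]+dx,method='Nelder-Mead',options=dict(initial_simplex=np.array(q0)*[1e3,1e3,180/np.pi]+dx+np.array([[0,0,0],[4,0,0],[0,4,0],[0,0,8]])))
        if best is None or r.fun<best.fun:best=r
    return best.x*[1e-3,1e-3,np.pi/180],best.fun
def overlay(d,name,q,z0,x0,y0,x1,y1,k,out):
    i=cv2.resize(cv2.imread(f'pics/{name}.png')[y0:y1,x0:x1],None,fx=k,fy=k,interpolation=cv2.INTER_CUBIC)
    f=lambda P:[((p+.5-[x0,y0])*k).astype(int) for p in proj(d,M(q,z0)(P))]
    for S in(slab,foot): cv2.polylines(i,[cv2.convexHull(np.array(f(S)))],True,(255,255,0),1)
    cv2.polylines(i,[np.array(f(arcp(np.linspace(8,104,40))))],False,(0,255,0),1)
    cv2.imwrite(f'pics/{out}.png',i)
E
python3 - <<'E'
from fit import *
t=load('top0');s=load('side0');q0=[.4585,-.025,np.radians(155.5)]
for ds in([t],[s],[t,s]):
    q,f=fit(ds,q0,0);print(q[:2],np.degrees(q[2]),f,M(q,0)(arcp([104.]))[0])
overlay(t,'top0',q,0,160,170,230,225,9,'o1')
overlay(s,'side0',q,0,215,225,285,290,9,'o2')
E
```

```text
[ 0.46100411 -0.01896794] 159.58741444120963 56.962076124567474 [ 0.5105352  -0.09951922  0.012     ]
[ 0.45970667 -0.0189801 ] 136.92544155434538 42.50425221068819 [ 0.47437777 -0.11239635  0.012     ]
[ 0.45987926 -0.01929469] 136.52330087916508 104.17264129181083 [ 0.47389434 -0.11281161  0.012     ]
```

View pics/o1.png

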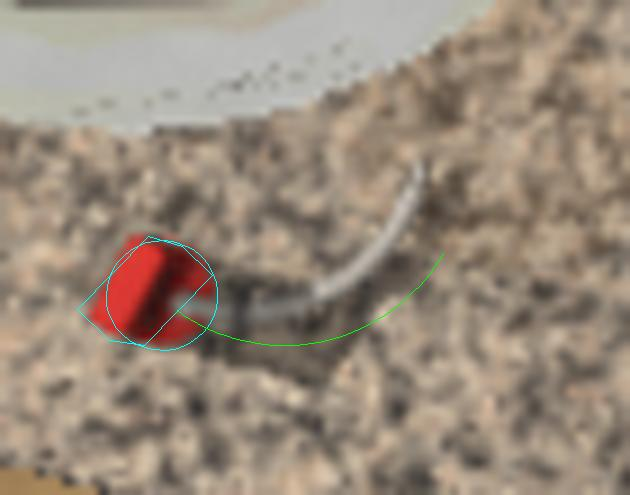

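View pics/o2.png

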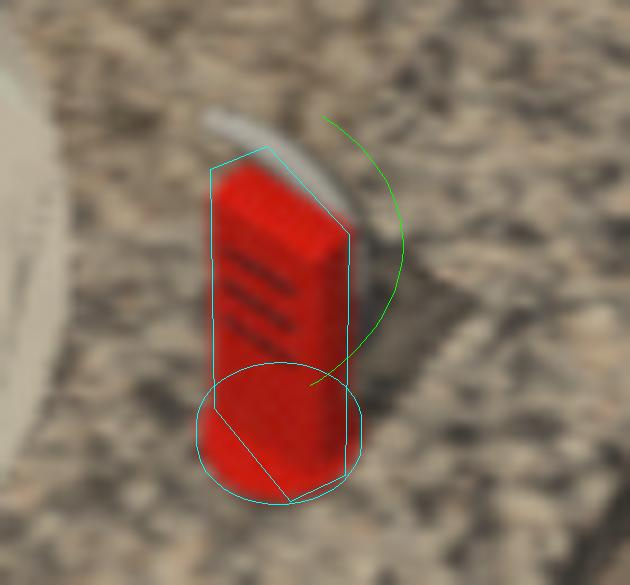

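```bash
python3 - <<'E'
import re
s=open('fit.py').read()
s=s.replace("return (i[:,:,0]>110)&(i[:,:,1]<70)&(i[:,:,2]<70)","m=((i[:,:,0]>60)&(i[:,:,0]>2*i[:,:,1])&(i[:,:,0]>2*i[:,:,2])).astype(np.uint8);return cv2.morphologyEx(m,cv2.MORPH_CLOSE,np.ones((3,3),np.uint8))")
s=s.replace("def fit(ds,q0,z0,fixz=True):","def fit(ds,q0,z0,tp=None,w=8):")
s=s.replace("for d,b,m in zip(ds,bs,ms))\n","for d,b,m in zip(ds,bs,ms))+(0 if tp is None else w*sum((np.linalg.norm(proj(d,M(q*[1e-3,1e-3,np.pi/180],z0)(arcp(np.linspace(15,104,300))))[:,None]-np.array(t)[None],axis=2).min(0)**2).sum()+2*((proj(d,M(q*[1e-3,1e-3,np.pi/180],z0)(arcp(np.array([104.]))))[0]-t[-1])**2).sum() for d,t in zip(ds,tp) if len(t)))\n")
open('fit.py','w').write(s)
E
python3 - <<'E'
from fit import *
t=load('top0');s=load('side0');q0=[.4585,-.023,np.radians(155.5)]
A=np.array([(215,300),(250,310),(290,305),(330,285),(365,260),(395,220),(418,175)])/9.+[160,170]-.5
B=np.array([(345,205),(315,165),(280,138),(245,120),(212,117)])/9.+[215,225]-.5
for ds,tp in(([t],[A]),([s],[B]),([t,s],[A,B])):
    q,f=fit(ds,q0,0,tp);print(q[:2],np.degrees(q[2]),f,M(q,0)(arcp([104.]))[0])
overlay(t,'top0',q,0,160,170,230,225,9,'o1')
overlay(s,'side0',q,0,215,225,285,290,9,'o2')
E
```

```text
[ 0.46175875 -0.01822134] 152.35042935377393 35.02033742912927 [ 0.50074792 -0.10437053  0.012     ]
[ 0.46022324 -0.0209277 ] 151.9640055558176 96.6611168836532 [ 0.4986305  -0.10733788  0.012     ]
[ 0.46064684 -0.01972278] 152.03157399017593 188.83951938385414 [ 0.49915598 -0.10608761  0.012     ]
```

View pics/o1.png

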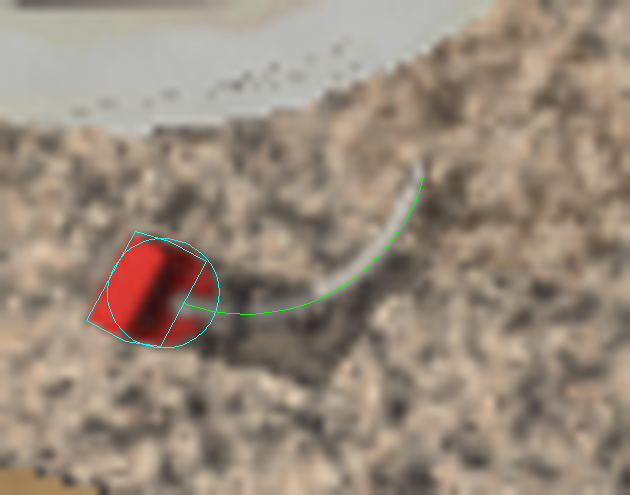

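View pics/o2.png

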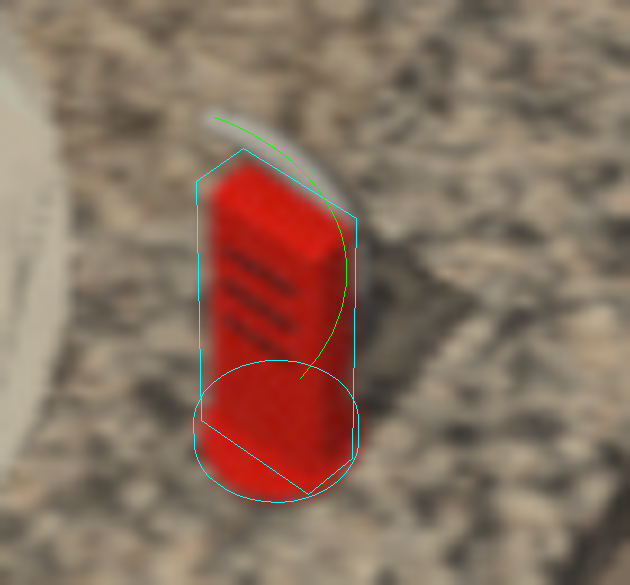

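```bash
cat >> h.py <<'E'
from scipy.spatial.transform import Rotation as R_
def st():
    s=ctrl.get_state();R=R_.from_rotvec(s['tool_rot']).as_matrix();s['R']=R
    s['yawx']=np.degrees(np.arctan2(R[1,0],R[0,0]));s['grasp']=s['position']+R@[0,ctrl.tcp_to_grasp,0];return s
def show():
    s=st();print('t',round(s['time'],2),'tcp',s['position'].round(4),'grasp',s['grasp'].round(4),'yawx',s['yawx'].round(2),'ydir',s['R'][:,1].round(3),'F',s['ft_force'].round(2),'T',s['torque'].round(2),'g',round(s['grip_width'],3));print('q',s['joint_positions'].round(2))
def to(p):  # mm in tool axes to bring grasp to p
    s=st();return (s['R'].T@(np.array(p)-s['grasp'])*1e3).round(1)
E
python3 -c "
from h import *
show();print(st()['R'].round(3));print(to([.4605,-.02,.15]))"
```

```text
t 0.1 tcp [0.2251 0.6093 0.2216] grasp [0.2251 0.6093 0.2403] yawx 69.73 ydir [-0.001 -0.002 -1.   ] F [ 0.52  0.6  -0.43] T [ 0.03  0.   -0.  ] g 1.001
q [-1.2   0.32 -0.07  1.45  0.02  1.37 -0.06]
[[ 0.346 -0.001 -0.938]
 [ 0.938 -0.002  0.346]
 [-0.002 -1.    -0.   ]]
[-508.6   91.2 -438.9]
```

Emit:
{"method": "drive_tool", "body": {
  "increments": "-22 0 -29 0 0;-22 0 -29 0 0;-22 0 -29 0 0;-22 0 -29 0 0;-22 0 -29 0 0;-22 0 -29 0 0;-22 0 -29 0 0;-22 0 -29 0 0;-22 0 -29 0 0;-22 0 -29 0 0;-28 0 -15 0 0;-28 0 -15 0 0;-28 0 -15 0 0;-28 0 -15 0 0;-28 0 -15 0 0;-28 0 -15 0 0;-28 0 -15 0 0;-28 0 -15 0 0;-28 0 -15 0 0;-28 0 -15 0 0"
}}

```text
time: 2.6
position: [0.4645, -0.0128, 0.2223]
tool_rot: [-1.356, -0.945, 0.945]
ft_force: [-0.3, -0.2, 0.3]
grip_width: 1.001
```

Emit:
{"method": "drive_tool", "body": {
  "increments": "0 0 0 10.6 0;0 0 0 10.6 0;0 0 0 10.6 0;0 0 0 10.6 0;0 0 0 10.6 0;0 0 0 10.6 0;0 0 0 10.6 0;0 0 0 10.6 0;0 0 0 10.6 0;0 0 0 10.6 0;0 0 0 10.6 0;0 0 0 10.6 0;0 0 0 10.6 0;0 0 0 10.6 0;0 0 0 10.6 0;0 0 0 10.6 0;0 0 0 10.6 0;0 0 0 5.5 0;0 0 0 0 0;0 0 0 0 0"
}}

```text
time: 5.1
position: [0.4646, -0.0118, 0.2224]
tool_rot: [-0.961, 1.534, -1.534]
ft_force: [-0.3, 0.6, -0.8]
grip_width: 1.0
```

```bash
python3 -c "
from h import *
show();print(to([.4608,-.0198,.11]))
snap('top','top1');crop('top1',120,120,280,260,5,'t1')"
```

```text
t 5.1 tcp [ 0.4646 -0.0118  0.2224] grasp [ 0.4646 -0.0118  0.2411] yawx -115.88 ydir [-0.  0. -1.] F [-0.29  0.55 -0.79] T [-0.02  0.17 -0.07] g 1.0
q [-0.38 -0.09  0.33  1.9   0.03  1.33 -2.08]
[8.900e+00 1.311e+02 1.000e-01]
```

View pics/t1.png

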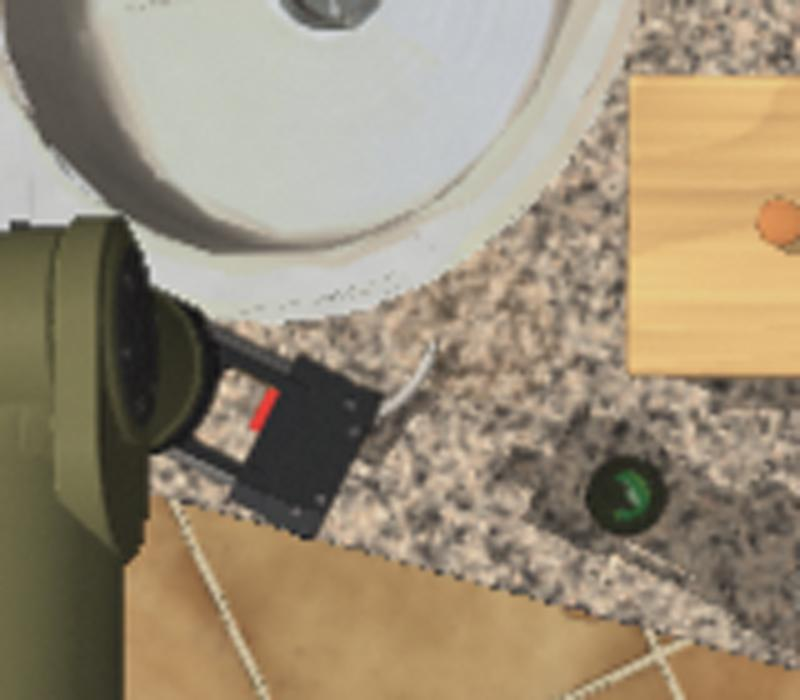

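Emit:
{"method": "drive_tool", "body": {
  "increments": "3 33 0 0 0;3 33 0 0 0;3 33 0 0 0;0 32 0 0 0;0 31 0 0 0;0 31 0 0 0;0 0 0 0 0;0 0 0 0 0"
}}

```text
time: 6.15
position: [0.4617, -0.0198, 0.0306]
tool_rot: [-0.959, 1.533, -1.535]
ft_force: [-0.3, 0.2, -0.3]
grip_width: 1.001
```

```bash
python3 -c "
from h import *
show();print(to([.4608,-.0198,.048]))
snap('side','side1');crop('side1',180,140,320,300,3.7,'s1')
snap('top','top2');crop('top2',120,120,280,260,5,'t1')"
```

```text
t 6.15 tcp [ 0.4617 -0.0198  0.0306] grasp [ 0.4617 -0.0198  0.0493] yawx -115.95 ydir [ 0.001  0.    -1.   ] F [-0.29  0.19 -0.34] T [ 0.01  0.16 -0.05] g 1.001
q [-0.35  0.12  0.36  2.12 -0.05  0.91 -1.99]
[ 0.4  1.3 -0.8]
```

View pics/s1.png

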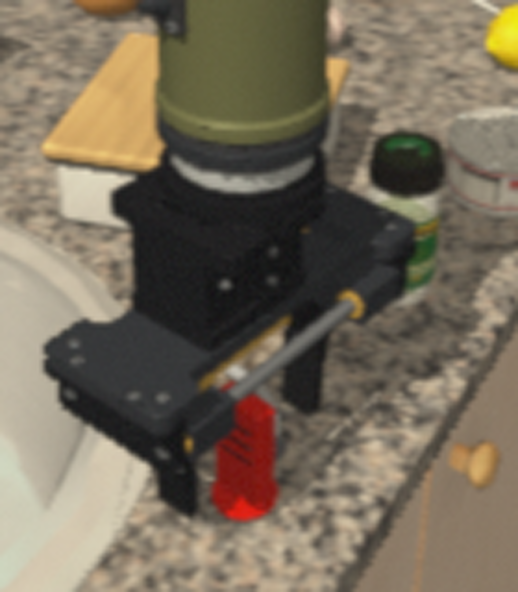

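View pics/t1.png

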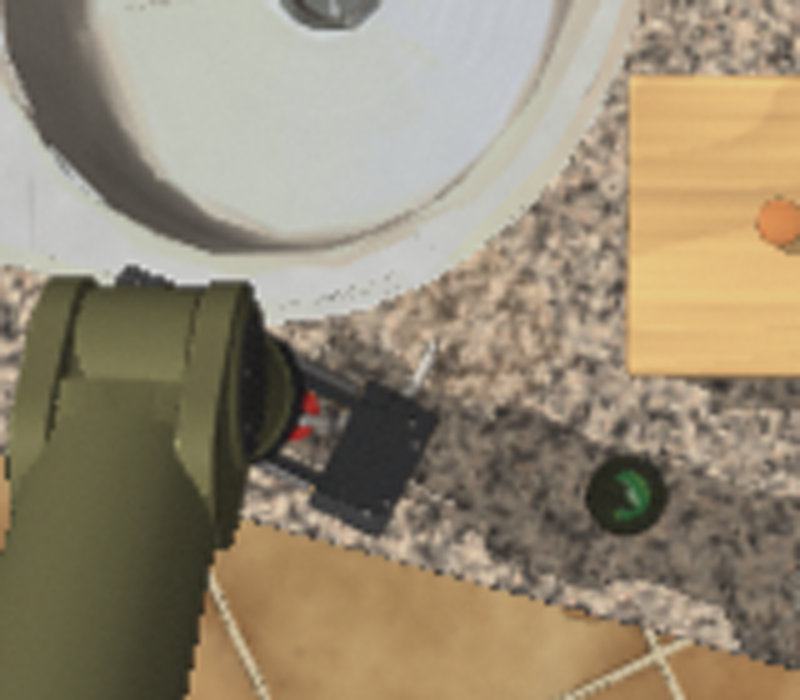

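Emit:
{"method": "drive_tool", "body": {
  "increments": "0 1 0 0 255;0 0 0 0 255;0 0 0 0 255;0 0 0 0 255;0 0 0 0 255;0 0 0 0 255;0 0 0 0 255;0 0 0 0 255",
  "squeeze": 50
}}

```text
time: 7.25
position: [0.4608, -0.0198, 0.0286]
tool_rot: [-0.959, 1.535, -1.535]
ft_force: [0.3, 1.2, 0.3]
grip_width: 0.176
```

```bash
python3 -c "
from h import *
show()"
```

```text
t 7.25 tcp [ 0.4608 -0.0198  0.0286] grasp [ 0.4608 -0.0198  0.0473] yawx -115.97 ydir [ 0.  0. -1.] F [0.3  1.16 0.34] T [0.11 0.1  0.02] g 0.176
q [-0.35  0.12  0.36  2.13 -0.05  0.9  -1.99]
```

Emit:
{"method": "drive_tool", "body": {
  "increments": "0 -10 0 0 255;0 -25 0 0 255;0 -35 0 0 255;0 -35 0 0 255;0 -35 0 0 255;0 0 0 0 255;0 0 0 0 255;0 0 0 0 255"
}}

```text
time: 8.25
position: [0.4597, -0.0199, 0.1672]
tool_rot: [-0.962, 1.536, -1.534]
ft_force: [-0.0, -0.6, -1.5]
grip_width: 0.156
```

```bash
python3 - <<'E'
from fit import *
t=snap('top','top3');s=snap('side','side3')
show();S=st();z0=S['grasp'][2]-.0473
q=[S['grasp'][0],S['grasp'][1],np.radians(S['yawx']+270)]
for d,n in((t,'top3'),(s,'side3')):
    b=bx(d,q,z0);p=proj(d,M(q,z0)(np.r_[slab,foot,arcp(np.linspace(0,104,20))]));a=(p.min(0)-12).astype(int);e=(p.max(0)+12).astype(int);print(a,e)
    k=int(min(800/(e-a)[0],600/(e-a)[1]));overlay(d,n,q,z0,*a,*e,k,'o'+n);print(k)
E
```

```text
t 8.35 tcp [ 0.46   -0.0199  0.1674] grasp [ 0.4601 -0.0199  0.1861] yawx -115.97 ydir [-0.002 -0.    -1.   ] F [-0.    0.38 -1.63] T [-0.02  0.16  0.01] g 0.159
q [-0.37 -0.06  0.35  1.98  0.02  1.21 -2.06]
[147 173] [213 219]
12
[223 166] [267 235]
8
```

View pics/otop3.png

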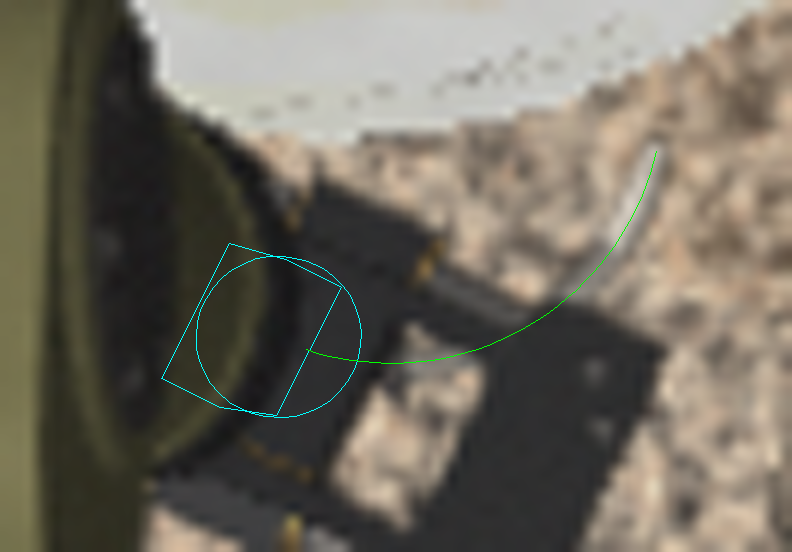

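View pics/oside3.png

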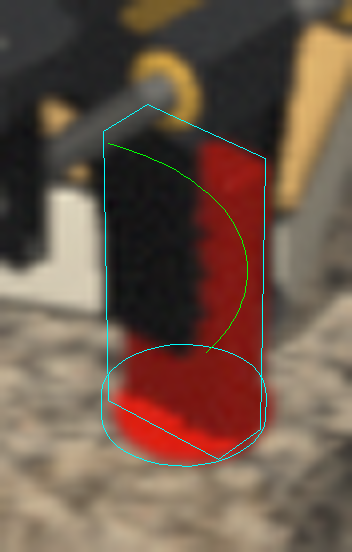

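```bash
python3 -c "
from h import *
print(to([.5064,-.2824,.16]))"
```

```text
[215.7  26.1 156.7]
```

Emit:
{"method": "drive_tool", "body": {
  "increments": "10 0 7 0 255;20 0 14 0 255;25 0 18 0 255;25 0 18 0 255;25 0 18 0 255;25 0 18 0 255;25 0 18 0 255;25 0 18 0 255;20 0 14 0 255;10 0 8 0 255;5.7 0 5.7 0 255;0 9 0 0 255;0 9 0 0 255;0 8 0 0 255;0 0 0 0 255;0 0 0 0 255;0 0 0 0 255"
}}

```text
time: 10.48
position: [0.5075, -0.2824, 0.143]
tool_rot: [-0.959, 1.534, -1.535]
ft_force: [-0.1, 0.7, -0.8]
grip_width: 0.156
```

```bash
cat > look.py <<'E'
from fit import *
import sys
tag=sys.argv[1];dz=.0473
t=snap('top','top'+tag);s=snap('side','side'+tag)
show();S=st();z0=S['grasp'][2]-dz
q=[S['grasp'][0],S['grasp'][1],np.radians(S['yawx']+270)];print('pin q',np.round(q,4),np.degrees(q[2]).round(2)%360,'foot z',z0.round(4),'tip',M(q,z0)(arcp(np.array([104.])))[0].round(4),'seat',M(q,z0)(arcp(np.array([32.7])))[0].round(4),'C',M(q,z0)(np.array([[-.06,0,.012]]))[0].round(4))
for d,n in((t,'top'),(s,'side')):
    p=proj(d,np.r_[M(q,z0)(np.r_[slab,foot,arcp(np.linspace(0,104,20))]),[[.56,-.3685,.08]]]);a=(p.min(0)-8).astype(int);e=(p.max(0)+8).astype(int)
    k=int(min(790/(e-a)[0],590/(e-a)[1]));overlay(d,n+tag,q,z0,*a,*e,k,'o'+n+tag);print(n,a,k)
E
python3 look.py 4;python3 -c "
from h import *
print(to([.5064,-.2824,.1183]))"
```

```text
t 10.57 tcp [ 0.5075 -0.2825  0.1429] grasp [ 0.5075 -0.2825  0.1616] yawx -115.97 ydir [ 0.001 -0.    -1.   ] F [ 0.12 -0.02 -1.08] T [ 0.    0.16 -0.03] g 0.151
q [-0.06  0.25  0.6   1.75 -0.15  1.19 -1.44]
pin q [ 0.5075 -0.2825  2.6883] 154.03 foot z 0.1143 tip [ 0.5489 -0.3674  0.1263] seat [ 0.5018 -0.3158  0.1263] C [ 0.5614 -0.3087  0.1263]
top [252 158] 14
side [234 120] 12
[ 0.4 43.3 -1. ]
```

View pics/otop4.png

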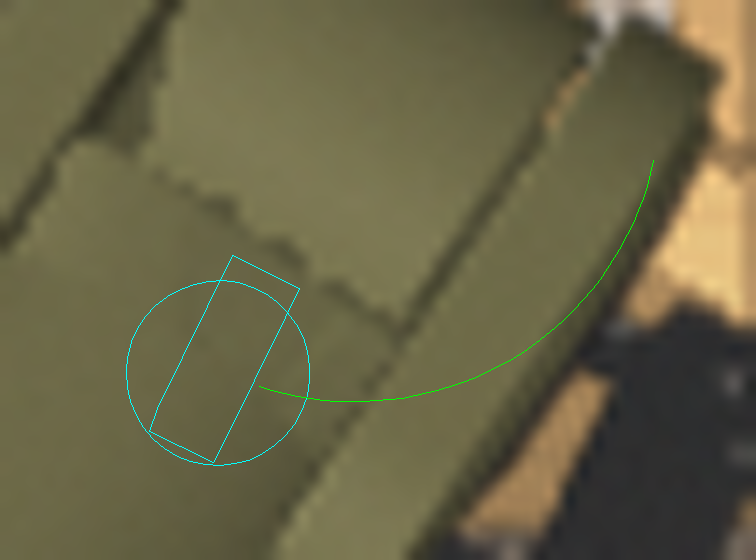

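View pics/oside4.png

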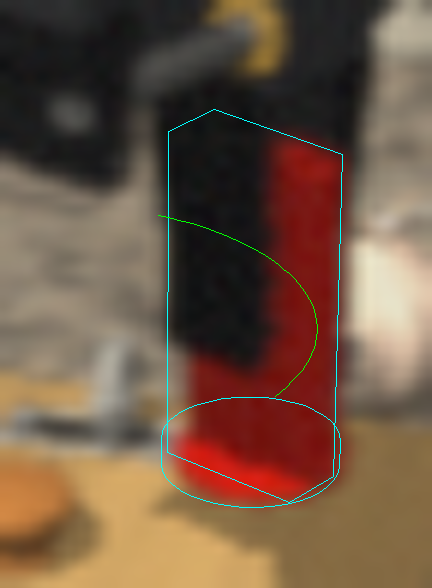

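```bash
python3 - <<'E'
from h import *
def ov(name,c,box,k,out,box0=(.5656,-.3088)):
    d=load(name);x0,y0,x1,y1=box
    i=cv2.resize(cv2.imread(f'pics/{name}.png')[y0:y1,x0:x1],None,fx=k,fy=k,interpolation=cv2.INTER_CUBIC)
    th=np.linspace(0,2*np.pi,60)
    for r in(.0125,.0065):
      P=np.c_[c[0]+0*th,c[1]+r*np.cos(th),.082+r*np.sin(th)]
      cv2.polylines(i,[((proj(d,P)+.5-[x0,y0])*k).astype(int)],True,(0,255,0),1)
    b=np.array(box0)
    L=np.array([[b[0]+sx*.087,b[1]+sy*.087,.07] for sx,sy in((1,1),(1,-1),(-1,-1),(-1,1))])
    cv2.polylines(i,[((proj(d,L)+.5-[x0,y0])*k).astype(int)],True,(255,255,0),1)
    cv2.imwrite(f'pics/{out}.png',i)
ov('side0',(.5605,-.3687),(190,142,280,205),8,'r1')
ov('top0',(.5605,-.3687),(240,130,312,200),8,'r2')
E
```

```text
(no output)
```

View pics/r1.png

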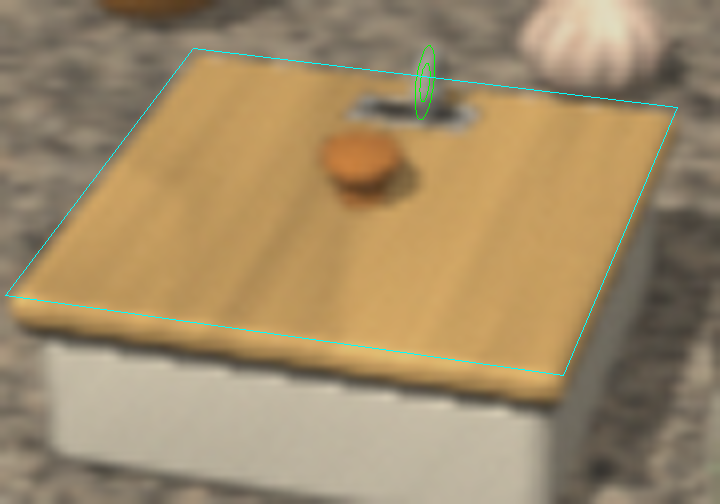

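View pics/r2.png

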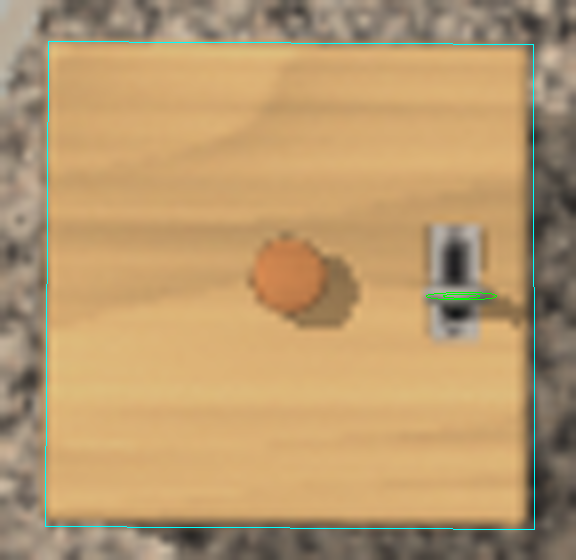

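Emit:
{"method": "drive_tool", "body": {
  "increments": "0 5 -1 0 255;0 10 0 0 255;0 10 0 0 255;0 10 0 0 255;0 5 0 0 255;0 0 0 0 255;0 0 0 0 255"
}}

```text
time: 11.45
position: [0.5066, -0.2821, 0.1029]
tool_rot: [-0.959, 1.534, -1.535]
ft_force: [0.5, -0.6, -1.6]
grip_width: 0.161
```

```bash
python3 look.py 5
```

```text
t 11.55 tcp [ 0.5067 -0.2821  0.103 ] grasp [ 0.5067 -0.2821  0.1217] yawx -115.97 ydir [ 0.001 -0.    -1.   ] F [ 0.   -0.57 -1.33] T [-0.05  0.17  0.01] g 0.159
q [-0.05  0.29  0.59  1.79 -0.18  1.11 -1.41]
pin q [ 0.5067 -0.2821  2.6883] 154.03 foot z 0.0744 tip [ 0.5481 -0.3671  0.0864] seat [ 0.501  -0.3154  0.0864] C [ 0.5606 -0.3084  0.0864]
top [252 158] 14
side [234 136] 12
```

View pics/otop5.png

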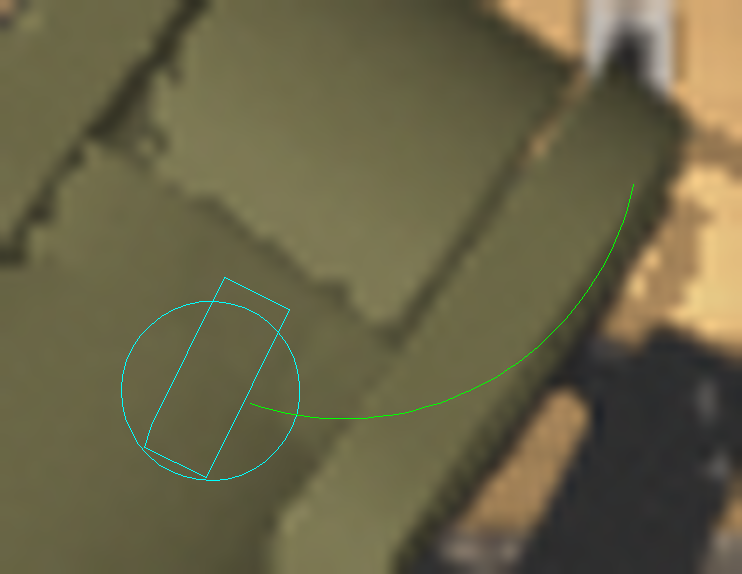

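View pics/oside5.png

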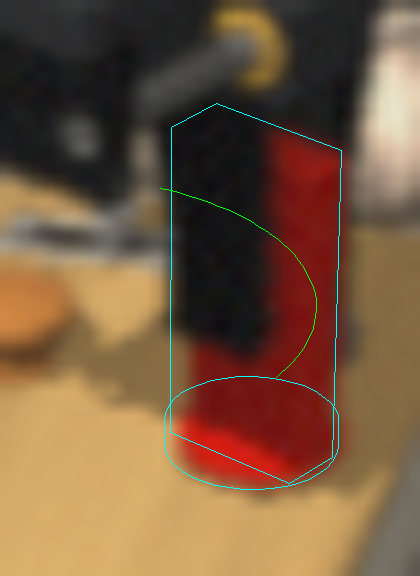

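Emit:
{"method": "drive_tool", "body": {
  "increments": "0 1.5 1 0 255;0 1.5 0 0 255;0 0 0 0 255;0 0 0 0 255"
}}

```text
time: 12.05
position: [0.5072, -0.2823, 0.0995]
tool_rot: [-0.96, 1.535, -1.535]
ft_force: [0.4, -0.1, -2.0]
grip_width: 0.154
```

```bash
python3 look.py 6
```

```text
t 12.15 tcp [ 0.5073 -0.2824  0.0996] grasp [ 0.5073 -0.2824  0.1183] yawx -115.97 ydir [ 0.  0. -1.] F [-0.78 -0.49 -1.72] T [0.05 0.19 0.01] g 0.155
q [-0.04  0.3   0.59  1.79 -0.18  1.11 -1.41]
pin q [ 0.5073 -0.2824  2.6883] 154.03 foot z 0.071 tip [ 0.5488 -0.3673  0.083 ] seat [ 0.5016 -0.3157  0.083 ] C [ 0.5612 -0.3086  0.083 ]
top [252 158] 14
side [234 137] 12
```

View pics/oside6.png

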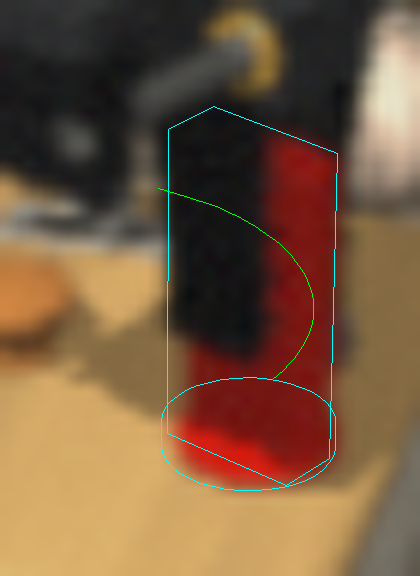

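Emit:
{"method": "drive_tool", "body": {
  "increments": "2.06 0 0.04 -2 255;2.06 0 0.04 -2 255;2.06 0 0.04 -2 255;2.06 0 0.04 -2 255;2.06 0 0.04 -2 255;0 0 0 0 255;0 0 0 0 255"
}}

```text
time: 13.02
position: [0.5036, -0.2919, 0.0996]
tool_rot: [-1.064, 1.412, -1.412]
ft_force: [-0.3, 0.0, -1.8]
grip_width: 0.156
```

```bash
python3 look.py 7
```

```text
t 13.12 tcp [ 0.5037 -0.2918  0.0995] grasp [ 0.5037 -0.2918  0.1182] yawx -105.96 ydir [ 0.  0. -1.] F [ 0.32  0.05 -1.56] T [0.   0.18 0.01] g 0.154
q [-0.01  0.3   0.57  1.79 -0.18  1.11 -1.23]
pin q [ 0.5037 -0.2918  2.863 ] 164.04 foot z 0.0709 tip [ 0.5593 -0.3683  0.0829] seat [ 0.5039 -0.3256  0.0829] C [ 0.5613 -0.3083  0.0829]
top [255 158] 14
side [234 136] 12
```

View pics/oside7.png

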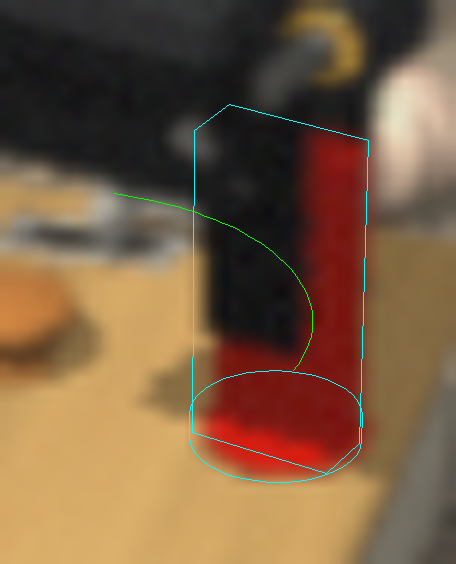

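View pics/otop7.png

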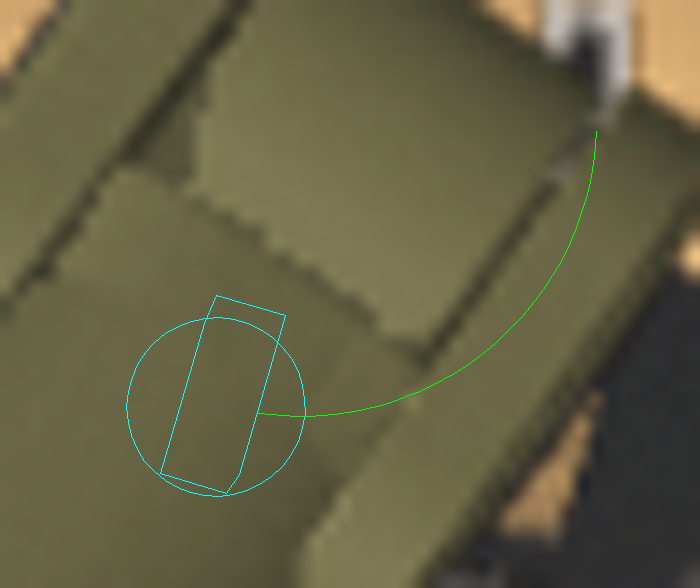

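Emit:
{"method": "drive_tool", "body": {
  "increments": "2.06 0 0.04 -2 255;2.06 0 0.04 -2 255;2.06 0 0.04 -2 255;0 0 0 0 255"
}}

```text
time: 13.62
position: [0.5021, -0.2983, 0.0996]
tool_rot: [-1.122, 1.336, -1.336]
ft_force: [0.3, -0.5, -1.8]
grip_width: 0.157
```

Emit:
{"method": "drive_tool", "body": {
  "increments": "2.06 0 0.04 -2 255;2.06 0 0.04 -2 255;2.06 0 0.04 -2 255;0 0 0 0 255"
}}

```text
time: 14.12
position: [0.5014, -0.3044, 0.0996]
tool_rot: [-1.176, 1.26, -1.26]
ft_force: [0.2, -0.1, -1.9]
grip_width: 0.158
```

```bash
python3 look.py 8
```

```text
t 14.22 tcp [ 0.5014 -0.3041  0.0995] grasp [ 0.5014 -0.3041  0.1182] yawx -93.98 ydir [ 0.  0. -1.] F [-0.1   0.43 -1.5 ] T [-0.08  0.22 -0.01] g 0.158
q [ 0.04  0.3   0.54  1.78 -0.17  1.11 -1.  ]
pin q [ 0.5014 -0.3041  3.0721] 176.02 foot z 0.0709 tip [ 0.5717 -0.3674  0.0829] seat [ 0.5087 -0.3371  0.0829] C [ 0.5613 -0.3083  0.0829]
top [259 154] 12
side [230 134] 12
```

View pics/oside8.png

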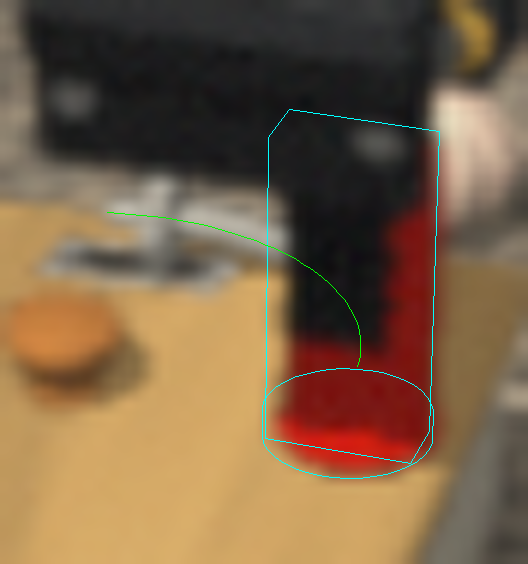

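View pics/otop8.png

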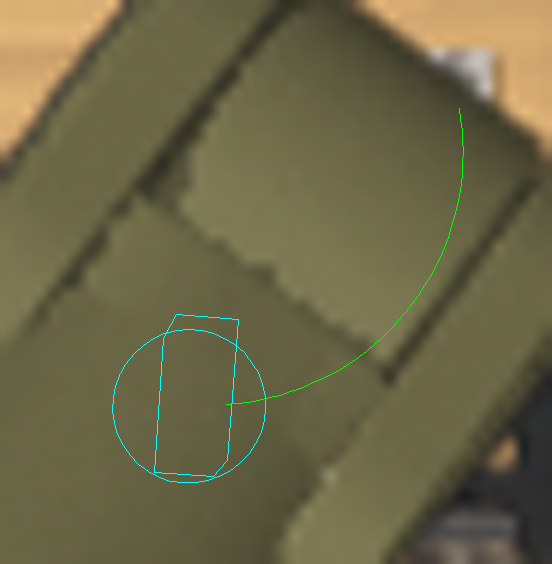

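Emit:
{"method": "drive_tool", "body": {
  "increments": "3.09 0 0.08 -3 255;3.09 0 0.08 -3 255;3.09 0 0.08 -3 255;3.09 0 0.08 -3 255;3.09 0 0.08 -3 255;0 0 0 0 255"
}}

```text
time: 14.98
position: [0.5024, -0.3197, 0.0995]
tool_rot: [-1.294, 1.067, -1.067]
ft_force: [-0.1, -0.1, -1.8]
grip_width: 0.154
```

Emit:
{"method": "drive_tool", "body": {
  "increments": "3.09 0 0.08 -3 255;3.09 0 0.08 -3 255;3.09 0 0.08 -3 255;3.09 0 0.08 -3 255;3.09 0 0.08 -3 255;0 0 0 0 255"
}}

```text
time: 15.72
position: [0.5073, -0.3341, 0.0995]
tool_rot: [-1.39, 0.87, -0.869]
ft_force: [0.7, -0.5, -1.4]
grip_width: 0.157
```

```bash
python3 look.py 9
```

```text
t 15.82 tcp [ 0.5073 -0.3339  0.0995] grasp [ 0.5073 -0.3339  0.1182] yawx -64.04 ydir [-0.  0. -1.] F [ 0.14  0.01 -0.33] T [-0.06  0.14 -0.01] g 0.161
q [ 0.15  0.34  0.47  1.72 -0.17  1.12 -0.45]
pin q [ 0.5073 -0.3339  3.5946] 205.96 foot z 0.0709 tip [ 0.5998 -0.3536  0.0829] seat [ 0.53   -0.3588  0.0829] C [ 0.5612 -0.3076  0.0829]
top [270 144] 10
side [219 129] 12
```

View pics/oside9.png

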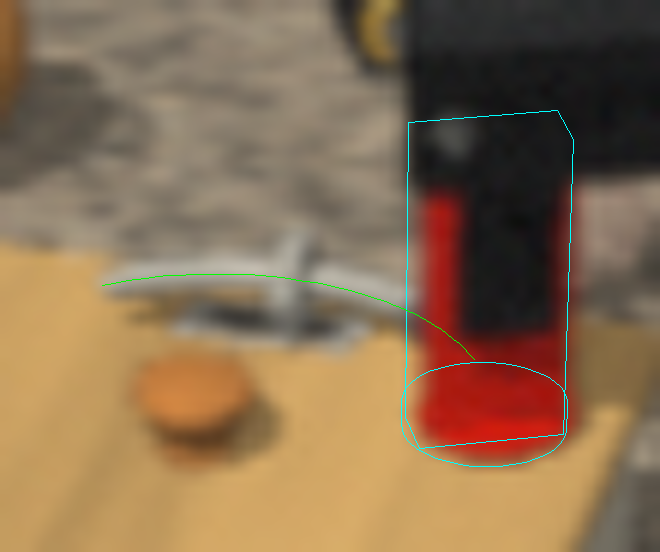

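Emit:
{"method": "drive_tool", "body": {
  "increments": "3.09 0 0.08 -3 255;3.09 0 0.08 -3 255;3.09 0 0.08 -3 255;3.09 0 0.08 -3 255;0 0 0 0 255"
}}

```text
time: 16.45
position: [0.5139, -0.3445, 0.0995]
tool_rot: [-1.452, 0.709, -0.709]
ft_force: [-0.6, -0.1, -1.4]
grip_width: 0.158
```

Emit:
{"method": "drive_tool", "body": {
  "increments": "3.09 0 0.08 -3 255;3.09 0 0.08 -3 255;3.09 0 0.08 -3 255;3.09 0 0.08 -3 255;0 0 0 0 255;0 0 0 0 255"
}}

```text
time: 17.2
position: [0.5223, -0.3532, 0.0995]
tool_rot: [-1.5, 0.547, -0.547]
ft_force: [-0.9, -0.9, -1.5]
grip_width: 0.155
```

```bash
python3 look.py 10
```

```text
t 17.3 tcp [ 0.5223 -0.3533  0.0995] grasp [ 0.5223 -0.3533  0.1182] yawx -40.02 ydir [-0.  0. -1.] F [-0.38 -0.81 -1.85] T [-0.14  0.08  0.05] g 0.16
q [ 0.23  0.38  0.4   1.66 -0.16  1.13 -0.03]
pin q [ 0.5223 -0.3533  4.0139] 229.98 foot z 0.0709 tip [ 0.6148 -0.3337  0.0829] seat [ 0.5533 -0.3668  0.0829] C [ 0.5609 -0.3073  0.0829]
top [276 139] 10
side [211 125] 12
```

View pics/oside10.png

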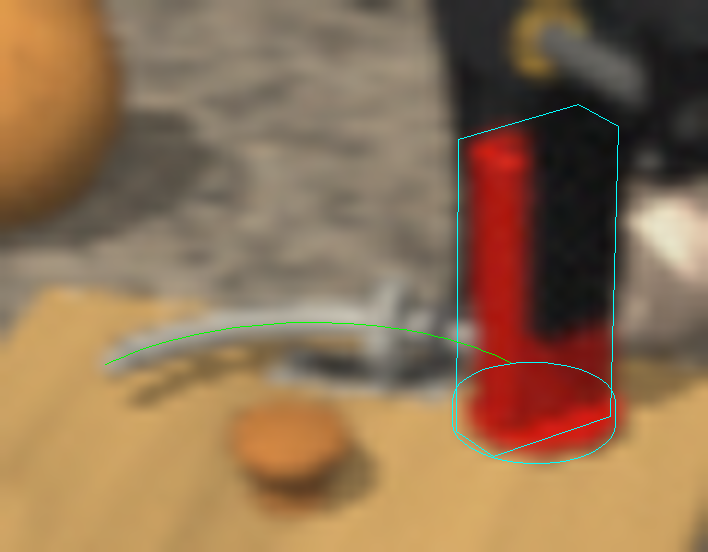

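Emit:
{"method": "drive_tool", "body": {
  "increments": "1.03 0 0.01 -1 255;1.03 0 0.01 -1 255;1.03 0 0.01 -1 255;0 0 0 0 255"
}}

```text
time: 17.8
position: [0.5249, -0.3554, 0.0995]
tool_rot: [-1.511, 0.505, -0.505]
ft_force: [0.8, 0.5, -1.2]
grip_width: 0.158
```

Emit:
{"method": "drive_tool", "body": {
  "increments": "0.52 0 0 -0.5 255;0.52 0 0 -0.5 255;0 0 0 0 255"
}}

```text
time: 18.18
position: [0.5257, -0.356, 0.0995]
tool_rot: [-1.514, 0.491, -0.492]
ft_force: [-0.0, -0.5, -0.8]
grip_width: 0.158
```

Emit:
{"method": "drive_tool", "body": {
  "increments": "0.52 0 0 -0.5 255;0 0 0 0 255;0 0 0 0 255"
}}

```text
time: 18.55
position: [0.5261, -0.3563, 0.0995]
tool_rot: [-1.516, 0.485, -0.485]
ft_force: [0.0, 0.3, -2.3]
grip_width: 0.156
```

```bash
python3 look.py 11
```

```text
t 18.65 tcp [ 0.5261 -0.3563  0.0995] grasp [ 0.5261 -0.3563  0.1182] yawx -35.47 ydir [ 0.  0. -1.] F [-0.16  1.05 -2.23] T [-0.12  0.15 -0.01] g 0.157
q [ 0.24  0.39  0.39  1.65 -0.16  1.14  0.05]
pin q [ 0.5261 -0.3563  4.0933] 234.53 foot z 0.0709 tip [ 0.6167 -0.3294  0.0829] seat [ 0.558  -0.3674  0.0829] C [ 0.5609 -0.3074  0.0829]
top [275 138] 10
side [210 124] 12
```

View pics/oside11.png

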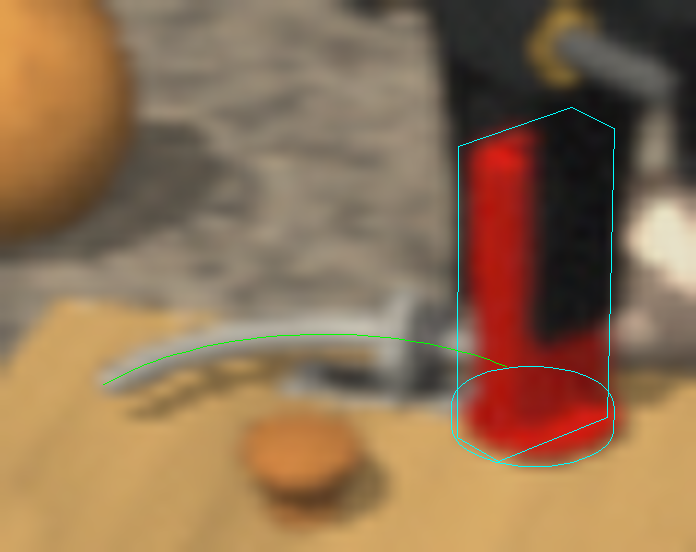

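Emit:
{"method": "drive_tool", "body": {
  "increments": "0.52 0 0 -0.5 255;0 0 0 0 255"
}}

```text
time: 18.9
position: [0.5266, -0.3566, 0.0996]
tool_rot: [-1.517, 0.478, -0.478]
ft_force: [-0.8, 0.5, -1.8]
grip_width: 0.157
```

Emit:
{"method": "drive_tool", "body": {
  "increments": "0.52 0 0 -0.5 255;0 0 0 0 255"
}}

```text
time: 19.15
position: [0.527, -0.3569, 0.0995]
tool_rot: [-1.519, 0.471, -0.471]
ft_force: [-0.4, 0.8, -2.2]
grip_width: 0.153
```

Emit:
{"method": "drive_tool", "body": {
  "increments": "0.52 0 0 -0.5 255;0 0 0 0 255"
}}

```text
time: 19.4
position: [0.5274, -0.3572, 0.0995]
tool_rot: [-1.52, 0.464, -0.464]
ft_force: [-0.2, -0.1, -1.4]
grip_width: 0.16
```

Emit:
{"method": "drive_tool", "body": {
  "increments": "0.52 0 0 -0.5 255;0 0 0 0 255"
}}

```text
time: 19.65
position: [0.5278, -0.3575, 0.0995]
tool_rot: [-1.522, 0.458, -0.458]
ft_force: [-0.3, -0.3, -1.7]
grip_width: 0.157
```

Emit:
{"method": "drive_tool", "body": {
  "increments": "0.52 0 0 -0.5 255;0 0 0 0 255"
}}

```text
time: 19.9
position: [0.528, -0.3577, 0.0994]
tool_rot: [-1.523, 0.451, -0.45]
ft_force: [-0.7, -1.5, -1.5]
grip_width: 0.163
```

Emit:
{"method": "drive_tool", "body": {
  "increments": "0.4 0 0 -0.4 255;0 0 0 0 255"
}}

```text
time: 20.15
position: [0.5281, -0.358, 0.0994]
tool_rot: [-1.524, 0.446, -0.445]
ft_force: [-1.9, 0.2, -1.1]
grip_width: 0.154
```

Emit:
{"method": "drive_tool", "body": {
  "increments": "0.3 0 0 -0.3 255;0 0 0 0 255"
}}

```text
time: 20.4
position: [0.5281, -0.3582, 0.0993]
tool_rot: [-1.525, 0.443, -0.44]
ft_force: [-3.6, 1.4, -1.0]
grip_width: 0.159
```

Emit:
{"method": "drive_tool", "body": {
  "increments": "0.3 0 0 -0.3 255;0 0 0 0 255"
}}

```text
time: 20.65
position: [0.5282, -0.3583, 0.0993]
tool_rot: [-1.526, 0.439, -0.436]
ft_force: [-5.2, 1.3, 0.7]
grip_width: 0.156
```

```bash
python3 look.py 12
```

```text
t 20.75 tcp [ 0.5282 -0.3584  0.0993] grasp [ 0.5283 -0.3584  0.118 ] yawx -31.99 ydir [-0.002  0.    -1.   ] F [-5.29  0.49 -0.56] T [ 0.13  1.31 -0.05] g 0.157
q [ 0.26  0.39  0.38  1.64 -0.15  1.14  0.11]
pin q [ 0.5283 -0.3584  4.1541] 238.01 foot z 0.0707 tip [ 0.6171 -0.326   0.0827] seat [ 0.5608 -0.3675  0.0827] C [ 0.56   -0.3075  0.0827]
top [274 138] 10
side [209 124] 13
```

View pics/oside12.png

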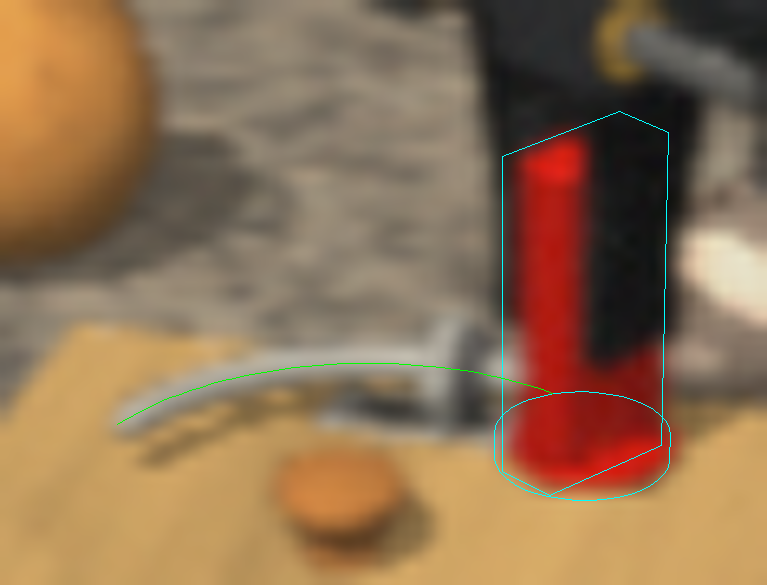

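Emit:
{"method": "drive_tool", "body": {
  "increments": "0.4 0 0.2 0 255;0 0 0 0 255;0 0 0 0 255;0 0 0 0 255"
}}

```text
time: 21.25
position: [0.5282, -0.3584, 0.0992]
tool_rot: [-1.526, 0.44, -0.436]
ft_force: [-6.0, 0.8, -0.3]
grip_width: 0.158
```

```bash
python3 -c "
from h import *
show()"
```

```text
t 21.25 tcp [ 0.5282 -0.3584  0.0992] grasp [ 0.5283 -0.3584  0.1179] yawx -32.0 ydir [-0.002  0.001 -1.   ] F [-6.02  0.77 -0.32] T [ 0.14  1.46 -0.02] g 0.158
q [ 0.26  0.39  0.38  1.64 -0.15  1.14  0.11]
```

Emit:
{"method": "drive_tool", "body": {
  "increments": "0.6 0 0.4 0 255;0 0 0 0 255;0 0 0 0 255;0 0 0 0 255"
}}

```text
time: 21.75
position: [0.5284, -0.3583, 0.0992]
tool_rot: [-1.526, 0.441, -0.435]
ft_force: [-7.3, 1.1, 0.9]
grip_width: 0.155
```

```bash
python3 -c "
from h import *
show()"
```

```text
t 21.75 tcp [ 0.5284 -0.3583  0.0992] grasp [ 0.5284 -0.3584  0.1179] yawx -32.01 ydir [-0.003  0.001 -1.   ] F [-7.26  1.15  0.86] T [ 0.17  1.75 -0.07] g 0.155
q [ 0.26  0.4   0.38  1.64 -0.15  1.14  0.11]
```

Emit:
{"method": "drive_tool", "body": {
  "increments": "0.5 0 0.3 0 255;0 0 0 0 255;0 0 0 0 255;0 0 0 0 255"
}}

```text
time: 22.25
position: [0.5284, -0.3584, 0.0991]
tool_rot: [-1.526, 0.442, -0.434]
ft_force: [-8.2, 1.7, 1.2]
grip_width: 0.154
```

```bash
python3 look.py 13
```

```text
t 22.35 tcp [ 0.5285 -0.3584  0.0992] grasp [ 0.5285 -0.3584  0.1179] yawx -32.03 ydir [-0.004  0.001 -1.   ] F [-8.66  0.8   2.69] T [ 0.3   2.   -0.11] g 0.156
q [ 0.26  0.4   0.38  1.64 -0.15  1.14  0.11]
pin q [ 0.5285 -0.3584  4.1534] 237.97 foot z 0.0706 tip [ 0.6174 -0.3261  0.0826] seat [ 0.5611 -0.3675  0.0826] C [ 0.5603 -0.3075  0.0826]
top [274 138] 10
side [209 124] 12
```

View pics/oside13.png

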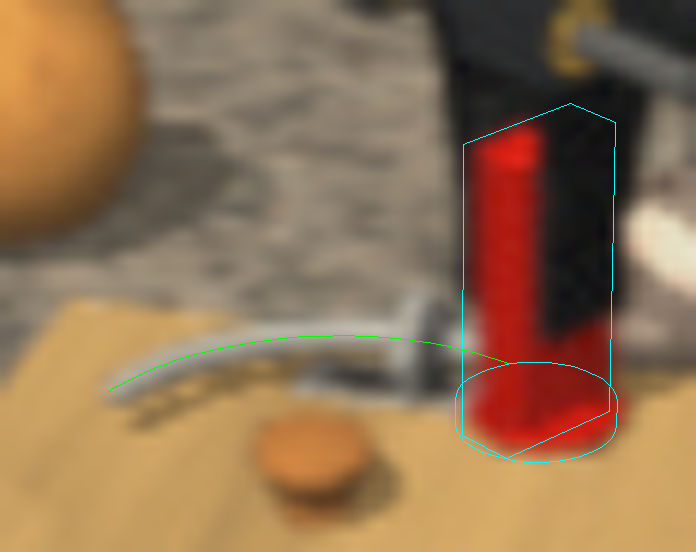

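Emit:
{"method": "drive_tool", "body": {
  "increments": "-0.8 0 -0.5 0 255;-0.7 0 -0.4 0 255;0 0 0 0 255;-0.3 0 0 0.3 255;-0.3 0 0 0.3 255;0 0 0 0 255;0 0 0 0 255"
}}

```text
time: 23.22
position: [0.5284, -0.358, 0.0992]
tool_rot: [-1.525, 0.446, -0.445]
ft_force: [-4.1, -0.6, -2.8]
grip_width: 0.161
```

```bash
python3 -c "
from h import *
show()"
```

```text
t 23.23 tcp [ 0.5284 -0.358   0.0992] grasp [ 0.5284 -0.358   0.1179] yawx -32.57 ydir [-0.  0. -1.] F [-4.14 -0.63 -2.84] T [-0.09  1.24 -0.06] g 0.161
q [ 0.25  0.39  0.38  1.64 -0.16  1.14  0.1 ]
```

Emit:
{"method": "drive_tool", "body": {
  "increments": "-0.4 0 -0.2 0 255;0 0.4 0 0 255;0 0.3 0 0 255;0 0 0 0 255;0 0 0 0 255"
}}

```text
time: 23.85
position: [0.5284, -0.358, 0.0992]
tool_rot: [-1.524, 0.445, -0.446]
ft_force: [-3.1, 0.7, -1.7]
grip_width: 0.157
```

```bash
python3 -c "
from h import *
show()"
```

```text
t 23.85 tcp [ 0.5284 -0.358   0.0992] grasp [ 0.5283 -0.358   0.1179] yawx -32.57 ydir [ 0.001 -0.    -1.   ] F [-3.11  0.71 -1.73] T [-0.13  1.09 -0.03] g 0.157
q [ 0.25  0.39  0.38  1.64 -0.16  1.14  0.1 ]
```

Emit:
{"method": "drive_tool", "body": {
  "increments": "-0.5 0 -0.3 0 255;0 0 0 0 255;0 0 0 0 255"
}}

```text
time: 24.22
position: [0.5282, -0.358, 0.0991]
tool_rot: [-1.525, 0.444, -0.446]
ft_force: [-1.5, -0.8, -1.9]
grip_width: 0.155
```

```bash
python3 -c "
from h import *
show()"
```

```text
t 24.23 tcp [ 0.5282 -0.358   0.0991] grasp [ 0.5282 -0.358   0.1178] yawx -32.56 ydir [ 0.001 -0.    -1.   ] F [-1.5  -0.82 -1.94] T [-0.22  0.54 -0.03] g 0.155
q [ 0.25  0.39  0.38  1.64 -0.16  1.14  0.1 ]
```

Emit:
{"method": "drive_tool", "body": {
  "increments": "0 0.4 0 0 255;0 0 0 0 255;0 0 0 0 255"
}}

```text
time: 24.6
position: [0.5282, -0.3579, 0.0987]
tool_rot: [-1.524, 0.444, -0.446]
ft_force: [0.2, -0.2, -2.1]
grip_width: 0.158
```

Emit:
{"method": "drive_tool", "body": {
  "increments": "0 0.4 0 0 255;0 0 0 0 255;0 0 0 0 255"
}}

```text
time: 24.98
position: [0.5281, -0.3579, 0.0986]
tool_rot: [-1.524, 0.444, -0.446]
ft_force: [-0.9, 0.6, 3.0]
grip_width: 0.158
```

Emit:
{"method": "drive_tool", "body": {
  "increments": "0 -0.2 0 0 200;0 0 0 0 190;0 0 0 0 180;0 0 0 0 165;0 0 0 0 165;0 0 0 0 165"
}}

```text
time: 25.72
position: [0.5275, -0.358, 0.0982]
tool_rot: [-1.524, 0.445, -0.445]
ft_force: [1.1, 0.4, -0.6]
grip_width: 0.354
```

```bash
python3 look.py 14
```

```text
t 25.82 tcp [ 0.5276 -0.3579  0.0982] grasp [ 0.5276 -0.3579  0.1169] yawx -32.57 ydir [ 0.  0. -1.] F [-0.65 -0.25  0.5 ] T [-0.06  0.11  0.01] g 0.348
q [ 0.25  0.39  0.38  1.64 -0.16  1.14  0.1 ]
pin q [ 0.5276 -0.3579  4.1439] 237.43 foot z 0.0696 tip [ 0.6167 -0.3265  0.0816] seat [ 0.56   -0.3674  0.0816] C [ 0.5599 -0.3074  0.0816]
top [274 138] 10
side [209 124] 12
```

View pics/oside14.png

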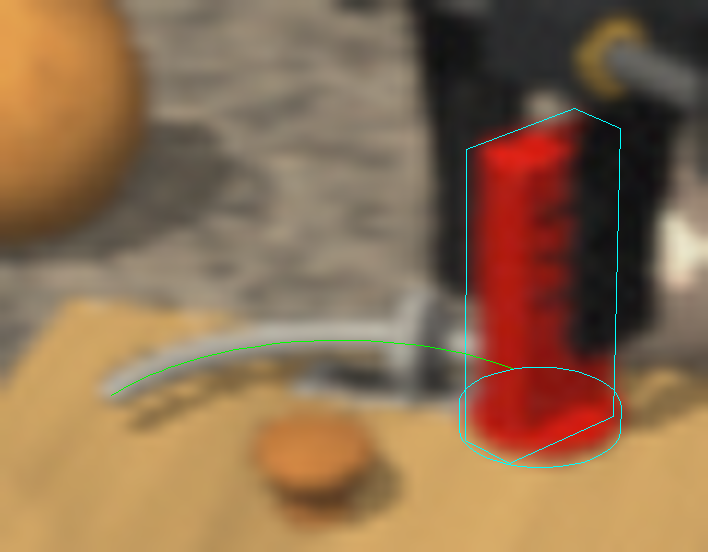

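Emit:
{"method": "drive_tool", "body": {
  "increments": "0 -4 0 0 165;0 -8 0 0 165;0 -15 0 0 165;0 -25 0 0 165;0 -35 0 0 165;0 -40 0 0 165;0 -30 0 0 165;0 0 0 0 165;0 0 0 0 165"
}}

```text
time: 26.95
position: [0.5273, -0.3578, 0.2551]
tool_rot: [-1.524, 0.446, -0.445]
ft_force: [0.5, 0.2, -0.6]
grip_width: 0.353
```

```bash
python3 - <<'E'
from fit import *
t=snap('top','topF');s=snap('side','sideF');show()
q=[.5283,-.3582,np.radians(237.4)];z0=.07
overlay(s,'sideF',q,z0,200,125,265,175,11,'of1')
overlay(t,'topF',q,z0,240,120,320,200,7,'of2')
crop('sideF',190,110,290,200,7,'of3')
E
```

```text
t 27.05 tcp [ 0.527  -0.3575  0.254 ] grasp [ 0.527  -0.3575  0.2727] yawx -32.57 ydir [-0.002  0.001 -1.   ] F [-0.56 -0.91  0.12] T [-0.08  0.09 -0.01] g 0.355
q [ 0.24  0.29  0.4   1.45 -0.11  1.42  0.07]
```

View pics/of1.png

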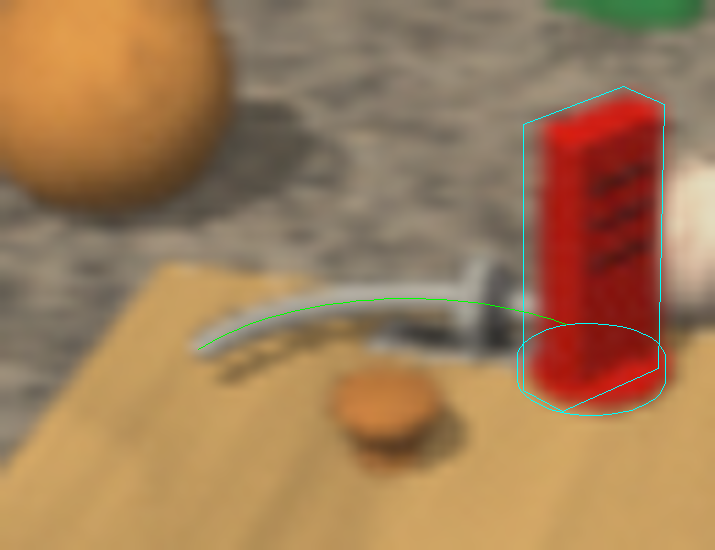

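View pics/sideF.png

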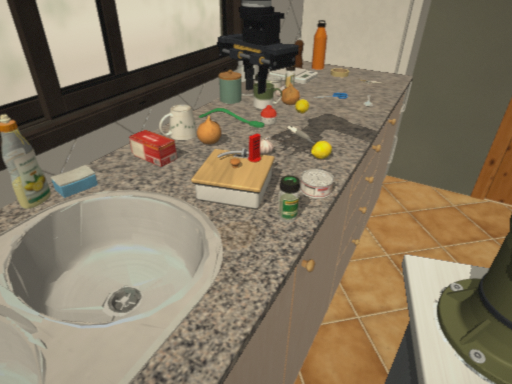

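```bash
python3 -c "
from h import *
print(workorder.close_job());show()"
```

```text
the job is handed in; nothing more can be done
None
the job is handed in; nothing more can be done
```

The pin is locked in the ring and released, and I handed the job in at about 27 s; `close_job` gave no verdict.

- **Insertion:** I gripped the pin across its handle and set it just above the lid. I then swung it about 84° round the knob. The bar went through the ring with no reaction above the sensor noise.
- **Stop and press:** I felt the collar meet the ring at a pin yaw of about 237°, close to the expected 237.3°. I pressed up to about 8–8.7 N on the wrist sensor and held it. A few newtons of vertical force also built up there, so the foot may have carried a little of that push. I put the push on the ring at no less than about 6 N.
- **Release:** I eased off, set the foot down on the lid (about 5 N), opened the fingers and lifted straight up.
- **Last checks:** The final side picture shows the pin upright and flat on the lid, with its bar through the ring and the collar against it. The garlic, spice jar and tuna tin look to be where they were. I did not measure any of this numerically after release.
- **Disagreement:** The side camera showed the pin about 1.5 mm nearer the robot than the arm's own position reading. It also put the lid about 5 mm off the top camera's position. I relied on the top camera and on feeling for the stop. During the press the top camera could not see the ring, because the arm blocked it.

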